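# Pin the specimen holder shut and hold it pressed

## Robot

A 6-joint arm with a two-finger parallel gripper is mounted at the origin on the work surface. World frame = base frame: x ahead of the robot, y to its left, z up, the work surface at z = 0. Lengths are in m, angles in rad, forces in N, time in s.
With the tool pointing down it reaches from about 0.275 to 0.85 m from the base axis. Payload 5.2 kg.
Tool frame: the origin (TCP) lies where the fingers leave the gripper's body, on its centre line; the fingertips stand 73 mm ahead of it and the grasp point (between the pads) lies 54 mm ahead of it; z points along the fingers, y is the line along which they close (so a half turn about z gives the same grasp; the last joint's range is limited). The gripper opens to 85 mm and grips with 20 to 120 N. Pads are 22 mm wide; open, the fingers measure 114 mm over their backs; the gripper's body (76 mm by 85 mm) begins 54 mm behind the grasp point. The pads swing forward as they close: fully open they stand 13 mm farther back than shut.
Start: joints at [0.989, 0.259, 1.535, -0, 1.348, -0.203], TCP at [0.203, 0.511, 0.304] pointing down, gripper open.
Joint ranges: [-3.14, 3.14], [-0.91, 2.08], [0.19, 2.58], [-1.22, 4.36], [0.22, 2.71], [-3.12, 3.12]. Speed limits (rad/s): [2.57, 2.57, 3.14, 3.14, 3.14, 3.14].

## Interface

Orientations are given as a unit quaternion [x, y, z, w].
In Python, from station import * gives the robot as it stands.
- The arm moves only by the shell command python3 -m inch 'ROWS' [FORCE]. ROWS is JSON, a list of rows, each an object of numbers: "dx", "dy", "dz": the shift along the world's x, y, z in cm; "rx", "ry", "rz": the turn, a rotation vector about the world's x, y, z in degrees; "fingers": the closure, from 0 (fully open) to 1 (shut). A call has 1 to 8 rows; each row shifts and turns the commanded pose from where the row before left it; what a row does not reach is not made up. A row lasts 1/8 s, in which the tool goes at most 62.5 mm and 10.7 degrees, less where a joint would pass 70% of its speed; a pose out of reach is approached as far as the arm can. A call with a gripper value outside its range is refused whole. The fingers move at their own pace and stop on an object; FORCE is the grip in N (left out, the last holds). Time passes only in rows, so rows that do not move let the fingers close. It gives the time, the measured TCP pose, the force, the opening and the grip force at its end, in the units of the state.
- get_obs(): the state, without advancing time (a new reading comes with each control period).
- get_image(name): name is "scene" or "side" or "wrist"; returns a dict with "pixels" (384x512x3 uint8, red, green, blue), "camera_matrix" (3x3 intrinsics, pixels), "R" (3x3) and "t" (3): a world point X has camera coordinates R X + t; the wrist camera has in their place "mount" (4x4, takes a point from camera to tool coordinates, whose origin is the TCP and whose axes are the flange's). Camera axes: x right, y down, z forward; pixel columns grow to the right and rows downward; lengths in m; the calibration is good to about 2 mm. The wrist camera is an equidistant fisheye: a pixel r from the principal point sees the ray r / f radians off the axis. A picture is of the moment at which its call begins: read the wrist's pose just before it. There is no depth.
- job_done(): hands the job in; it is judged then, once.
Trained networks look in a picture, given as the dict that the camera call returned (one of the last four; its "shot" number tells which), for a name from the list of things; names that differ only in an ending like _2 or _b are one class to them, and where a whole thing is asked for, a point or a joint stands for the part that bears it (a point fixed in the world has none). Each returns a list of dicts, best first, with "p" (0 to 1); they miss things now and then, are a little off and sometimes report something else, mostly with a low value. They report only what shows in the picture. A call takes as long as a camera call. They do not tell look-alikes from the thing itself.
- outline_of(label, picture): "region" (384x512 bool, what is visible of it) and "box" ([left, top, width, height] in pixels, round what is visible of it).
- tip_of(label, picture): "pixel" ([column, row] in pixels: a listed point, or the origin of a listed thing).
The state is a dict: "time": time; "joint_positions": joint angles; "joint_vel": joint speeds; "tau": joint torques, N m; "ee_pos": TCP position; "tcp_rot": TCP orientation; "wrist_force": force on the tool from outside, world axes, zero at the start; "wrist_torque": the same for the moment, N m; "grip_width": opening from 0.0 (shut) to 1.0 (fully open); "gripper_force": force on a finger pad.
Only numpy, scipy, OpenCV 4.12 (cv2) and the standard library are available. Lean on these libraries where they do the work, as an engineer would, in place of code of your own. Each camera call takes 0.05 s, during which the arm holds its last target. There are 200 camera calls.

## Task

Swing the open lid of the hinged specimen holder down onto the stone chip, then slide the red-handled locking pin out of its dock through the open end of the slot, and push it down through the hole in the lid into the hole in the base, until the pin's collar presses the lid fully shut against the spring under the chip. The spring lifts the lid again when the push ends, so finish while still gripping the pin by its red handle and pushing down with its collar, with nothing but the pin bearing on the lid. Leave the computer mouse, the glass dish and the jar where they are.

Things in the scene. Friction and masses are not known exactly. Their poses are not given: they have to be found in the camera images.
- holder: Dark steel base of the specimen holder, fixed to the desk: 150 (x) by 90 (y) by 30 mm high; origin at the centre of its underside, z up, hinge at its +x end, pin hole near its -x end. In its middle is a square 46 mm pocket; in it a spring-loaded platen carries the chip.
- base_hole (a point): Centre of the mouth of the base's pin hole, on the base's top face 30 mm above the desk: a vertical through hole 13.5 mm in diameter, 52 mm from the holder's origin along its -x. With the lid shut, the lid's hole lies right above it.
- hinge (a point): Middle of the lid's hinge axis, 75 mm from the holder's origin along its +x, 35 mm above the desk; the axis runs along the holder's y. Lid: aluminium plate 146 by 86 by 8 mm, 100 g, its mid plane through this axis, reaching 148 mm from the axis towards the holder's -x, then a black tab to 161 mm; 28 mm square window centred at 75 mm. Shut, its underside is 31, its top 39 mm above the desk.
- lid (a joint): Lid angle, rad: 0 fully shut (end stop; lid level), growing as the free end rises, at most 1.3. Hinge friction keeps the lid where it is left, so push it down. From about 0.1 rad down it presses on the chip and the spring pushes back: let go, it rests 0.05 to 0.12 rad open. Shutting it fully takes about 4 N down at the pin hole, then it meets a firm stop.
- lid_hole (a point): Centre of the upper mouth of the pin hole in the lid, 14 mm in diameter, through 8 mm of lid, 127 mm from the hinge axis, midway across the lid; blue dots lie either side of it. Its z axis is the lid's outward normal.
- chip_mid (a point): Centre of the loose stone chip, a brick-red block 42 by 42 by 14 mm, lying in the holder's pocket on the sprung platen; with the lid open its top stands 36 mm above the desk. The shut lid presses it down 5 mm.
- dock: Grey pin dock with blue top plate, fixed, 75 (x) by 64 (y) by 66 mm high; origin under the slot, x from -35 to +40 mm. A grey shelf (top 50 mm above the desk, slot 13 mm wide) carries the pin's collar; a blue plate (from 60 to 66 mm, slot 18 mm wide) overhangs it, so the pin cannot be lifted out. Slots run along the dock's x, closed at x = +17 mm, open at x = -35 mm (robot side).
- slot_mouth (a point): Middle of the open end of the slot at the top of the blue plate, 35 mm from the dock's origin along its -x; the pin slides out this way and is free to rise when its axis is more than 15 mm beyond this point.
- pin_grip (a point): Centre of the pin's upright red handle (22 mm in diameter, 34 mm tall), 91 mm above the desk in the dock; its underside is then 8 mm above the blue plate. The pin is round about its z (up) axis, about 90 g, its collar's underside 41 mm below this point.
- pin_tip (a point): Lower end of the pin, 77 mm below the handle's centre; z axis up along the pin. From here up: shank 10 mm in diameter, 36 mm long with a tapered tip; collar 26 mm in diameter, 6 mm thick; neck 12 mm in diameter, 18 mm long; then the handle. 94 mm in all.
- mouse_mid (a point): Black computer mouse, 100 by 60 by 34 mm, its centre. Bystander.
- dish_mid (a point): Shallow glass dish, 90 mm in diameter, 16 mm high, its centre. Bystander.
- jar_mid (a point): Amber glass jar, 48 mm in diameter, 65 mm high, its centre. Bystander.
There are look-alikes about, which are no part of the job. There is more than one size of the holder; the job needs the middle-sized. There is more than one size of the dock; the job needs the smaller.

How it is judged:
On the way, in this order (a step that is already met when the one before it is completed fails the run):
1. the lid is swung down onto the chip (less than 0.16 rad open) while the pin is still in its dock (value of joint lid below 0.16 rad and distance of pin_grip from where it was at the start of the episode below 0.02 m), for 0.2 s.
2. the pin is gripped and slid out of the dock through the slot's open end (x of pin_grip in the frame of dock below -0.048 m and contact force between the fingers and pin above 1 N), for 0.1 s.
At the end, for the whole second after the job is handed in: Lid under 0.025 rad open, chip under it; pin upright (within 0.15 rad), tip within 6 mm of the base hole's axis and under 12 mm above the base's underside; robot grips the pin, which presses the lid with over 1 N; robot itself not on the lid; bystanders within 20 mm (value of joint lid below 0.025 rad and horizontal distance between pin_tip and base_hole below 0.006 m and z of pin_tip in the frame of holder below 0.012 m and angle between pin_tip's own z axis and vertical below 0.15 rad and contact force between pin and lid above 1 N and contact force between the fingers and pin above 1 N and contact force between each of the arm, the fingers and lid below 0.5 N and horizontal distance between chip_mid and holder below 0.006 m); the arm keeps its last pose, push and grip.
It fails at once if the mouse, dish or jar is moved more than 20 mm (distance of any of mouse_mid, dish_mid, jar_mid from where it was at the start of the episode above 0.02 m).
It also fails if it takes over 54 s, if anything falls off the work surface, if the arm or the gripper's body presses on something with over 40 N, if the wrist force passes 120 N, or if a joint passes its speed limit or range.

## Working session

There is one attempt and no reset: what is moved stays moved. The work goes in short steps, Python scripts to look and compute and a shell command to move; the robot and the scene stay as the last step left them, time stands still between calls to the robot, and variables do not carry over. Pictures are saved under pics/ and viewed, at most 11 in all, crops included, and the job is handed in when it is done.

```bash
mkdir -p pics; ls; cat > h.py <<'E'
from station import *
import numpy as np, cv2
from scipy.spatial.transform import Rotation as Ro
def save(im,n): cv2.imwrite('pics/'+n,cv2.cvtColor(im,cv2.COLOR_RGB2BGR))
def ray(pic,px,obs=None):
    K=pic['camera_matrix']; 
    if 'mount' in pic:
        x=(px[0]-K[0,2]); y=(px[1]-K[1,2]); r=np.hypot(x,y); th=r/K[0,0]
        d=np.array([np.sin(th)*x/max(r,1e-9),np.sin(th)*y/max(r,1e-9),np.cos(th)])
        M=pic['mount']; R=Ro.from_quat(obs['tcp_rot']).as_matrix()
        return R@M[:3,3]+obs['ee_pos'], R@M[:3,:3]@d
    d=np.linalg.inv(K)@[px[0],px[1],1]; R=pic['R']
    return -R.T@pic['t'], R.T@d
def atz(pic,px,z,obs=None):
    o,d=ray(pic,px,obs); return o+d*(z-o[2])/d[2]
E
python3 - <<'E'
from h import *
o=get_obs(); print(o)
for n in ['scene','side','wrist']:
    p=get_image(n); 
    save(cv2.resize(p['pixels'],(800,600)) if n!='wrist' else p['pixels'],n+'0.png')
    for l in ['holder','dock','pin_grip','lid_hole','base_hole','hinge','slot_mouth','pin_tip','mouse_mid','dish_mid','jar_mid']:
        z={'holder':0,'dock':0,'pin_grip':.091,'base_hole':.03,'hinge':.035,'slot_mouth':.066,'jar_mid':.032,'mouse_mid':.017,'dish_mid':.008,'lid_hole':.12,'pin_tip':.014}[l]
        for r in tip_of(l,p):
            print(n,l,round(r['p'],2),np.round(r['pixel']),np.round(atz(p,r['pixel'],z,o),3))
E
```

```text
pics
{'time': 0.0, 'joint_positions': array([ 9.89197781e-01,  2.59365642e-01,  1.53607728e+00, -1.15675035e-05,
        1.34800640e+00, -2.02774229e-01]), 'joint_vel': array([ 0.00118929,  0.00096343,  0.00114441, -0.00115312,  0.00101856,
        0.00016398]), 'tau': array([ 1.86069969e-04, -4.46019173e+01, -2.90577239e+01, -3.12979364e-04,
        1.15269425e-02,  1.75883184e-05]), 'ee_pos': array([0.20315226, 0.51068103, 0.30306472]), 'tcp_rot': array([ 1.88280258e-01,  9.82114903e-01, -8.60004437e-04, -3.49606061e-04]), 'wrist_force': array([ 1.17794956,  0.98975733, -0.24966233]), 'wrist_torque': array([0.04099638, 0.00122677, 0.00831616]), 'gripper_force': 0.0, 'grip_width': 1.0000301422552131}
scene holder 0.93 [184. 273.] [ 0.697 -0.341  0.   ]
scene holder 0.89 [214. 224.] [ 0.59  -0.165  0.   ]
scene holder 0.73 [222. 177.] [ 0.407 -0.006  0.   ]
scene dock 0.96 [278. 185.] [0.576 0.132 0.   ]
scene dock 0.58 [309. 165.] [0.558 0.308 0.   ]
scene pin_grip 0.48 [280. 163.] [0.564 0.146 0.091]
scene lid_hole 0.86 [170. 251.] [ 0.69  -0.362  0.12 ]
scene lid_hole 0.78 [217. 1
[... 1328 characters left out ...]
. 185.] [ 0.538 -0.142  0.03 ]
side hinge 0.9 [235. 131.] [ 0.799 -0.356  0.035]
side hinge 0.74 [251. 178.] [ 0.665 -0.126  0.035]
side hinge 0.57 [312. 228.] [0.45  0.015 0.035]
side hinge 0.51 [277. 190.] [ 0.576 -0.101  0.035]
side slot_mouth 0.72 [268. 244.] [0.54  0.128 0.066]
side slot_mouth 0.7 [262. 300.] [0.511 0.277 0.066]
side slot_mouth 0.4 [278. 149.] [ 0.613 -0.255  0.066]
side pin_tip 0.63 [251. 253.] [0.582 0.129 0.014]
side dish_mid 0.69 [340. 143.] [ 0.429 -0.439  0.008]
side dish_mid 0.63 [195. 208.] [0.787 0.019 0.008]
side jar_mid 0.67 [340. 144.] [ 0.426 -0.397  0.032]
side jar_mid 0.5 [254. 258.] [0.566 0.156 0.032]
wrist mouse_mid 0.94 [255. 303.] [0.399 0.432 0.017]
```

View pics/scene0.png

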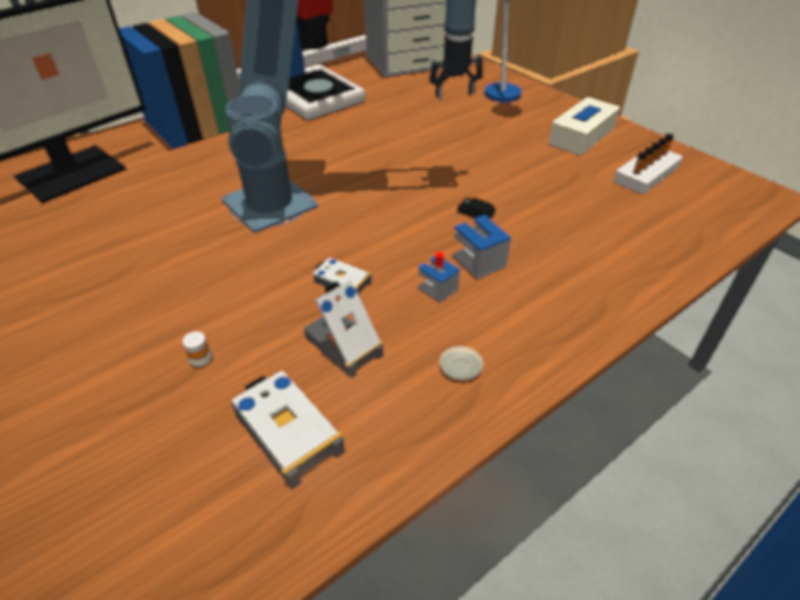

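View pics/side0.png

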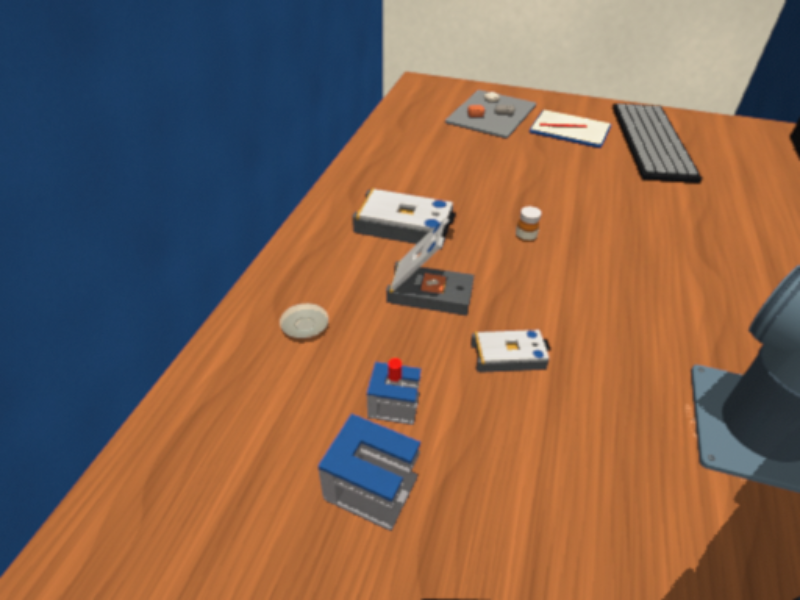

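The first pictures show:

- **Holders** (scene px): large and shut at (184,273), open with chip at (214,224), small and shut at (222,177). The open one is the middle-sized.
- **Docks** (scene px): big and empty at (309,165), small and carrying the red pin at (278,185). The small one is the one I need.

I'll move above them for a close look.

```bash
python3 -m inch '[{"dx":3.5,"dy":-5},{"dx":3.5,"dy":-5},{"dx":3.5,"dy":-5},{"dx":3.5,"dy":-5},{"dx":3.5,"dy":-5},{"dx":3.5,"dy":-5},{"dx":3.5,"dy":-5},{"dx":2.5,"dy":-4}]' 
python3 - <<'E'
from h import *
o=get_obs(); print(o['ee_pos'],Ro.from_quat(o['tcp_rot']).as_matrix().round(3).tolist(),o['time'])
p=get_image('wrist'); print(p['mount'].round(3),p['camera_matrix'])
save(p['pixels'],'w1.png')
for l in ['holder','dock','pin_grip','lid_hole','base_hole','hinge','slot_mouth','dish_mid']:
    z={'holder':0,'dock':0,'pin_grip':.091,'base_hole':.03,'hinge':.035,'slot_mouth':.066,'jar_mid':.032,'mouse_mid':.017,'dish_mid':.008,'lid_hole':.12,'pin_tip':.014}[l]
    for r in tip_of(l,p):
        print(l,round(r['p'],2),np.round(r['pixel']),np.round(atz(p,r['pixel'],z,o),3))
E
```

```text
[0.20338805 0.51102993 0.30391472] [[-0.929, 0.37, 0.0], [0.37, 0.929, 0.0], [0.0, 0.0, -1.0]] 1.8
[[ 0.001 -0.954 -0.299  0.076]
 [ 1.     0.001 -0.     0.001]
 [ 0.    -0.299  0.954 -0.07 ]
 [ 0.     0.     0.     1.   ]] [[297.31863964   0.         255.81296274]
 [  0.         297.31863964 191.29428956]
 [  0.           0.           1.        ]]validation failed for argument at $[0]...
```

View pics/w1.png

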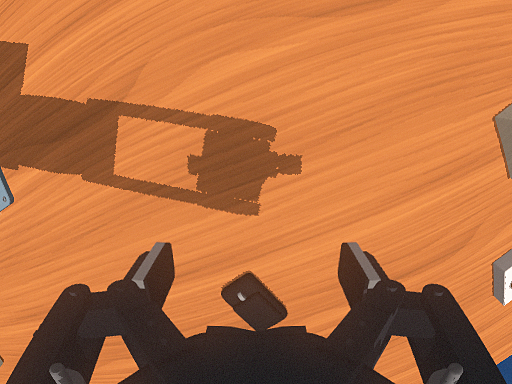

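The move was refused, so the view is unchanged: only the mouse at (255,300). I'll retry with every key filled in.

```bash
python3 -m inch '[{"dx":3.5,"dy":-5,"dz":0,"rx":0,"ry":0,"rz":0,"fingers":0},{"dx":3.5,"dy":-5,"dz":0,"rx":0,"ry":0,"rz":0,"fingers":0},{"dx":3.5,"dy":-5,"dz":0,"rx":0,"ry":0,"rz":0,"fingers":0},{"dx":3.5,"dy":-5,"dz":0,"rx":0,"ry":0,"rz":0,"fingers":0},{"dx":3.5,"dy":-5,"dz":0,"rx":0,"ry":0,"rz":0,"fingers":0},{"dx":3.5,"dy":-5,"dz":0,"rx":0,"ry":0,"rz":0,"fingers":0},{"dx":3.5,"dy":-5,"dz":0,"rx":0,"ry":0,"rz":0,"fingers":0},{"dx":2.5,"dy":-4,"dz":0,"rx":0,"ry":0,"rz":0,"fingers":0}]' 
cat > look.py <<'E'
from h import *
import sys
o=get_obs(); print(o['ee_pos'],Ro.from_quat(o['tcp_rot']).as_matrix().round(3).tolist(),o['time'])
p=get_image('wrist')
save(p['pixels'],sys.argv[1])
for l in ['holder','dock','pin_grip','lid_hole','base_hole','hinge','slot_mouth','dish_mid']:
    z={'holder':0,'dock':0,'pin_grip':.091,'base_hole':.03,'hinge':.035,'slot_mouth':.066,'dish_mid':.008,'lid_hole':.12}[l]
    if len(sys.argv)>2 and l not in sys.argv[2:]: continue
    for r in tip_of(l,p):
        print(l,round(r['p'],2),np.round(r['pixel']),np.round(atz(p,r['pixel'],z,o),4))
E
python3 look.py w2.png
```

```text
time: 3.25
ee_pos: [0.4746, 0.1188, 0.3041]
tcp_rot: [0.189, 0.982, 0.0, 0.0]
wrist_force: [0.7, 1.3, -0.7]
grip_width: 0.997
gripper_force: 0.0
[0.47464356 0.1188039  0.30411575] [[-0.929, 0.371, 0.001], [0.371, 0.929, -0.0], [-0.001, 0.0, -1.0]] 3.25
holder 0.93 [132. 284.] [ 0.5853 -0.1406  0.    ]
holder 0.61 [ 86. 349.] [ 0.7042 -0.3598  0.    ]
holder 0.61 [134. 156.] [ 0.406  -0.0305  0.    ]
dock 0.75 [294. 223.] [0.5762 0.1363 0.    ]
dock 0.67 [390. 171.] [0.5548 0.2869 0.    ]
pin_grip 0.75 [305. 255.] [0.5753 0.138  0.091 ]
pin_grip 0.67 [450.  34.] [0.399  0.3758 0.091 ]
lid_hole 0.86 [104. 143.] [0.3814 0.0038 0.12  ]
lid_hole 0.42 [100. 348.] [ 0.6112 -0.1688  0.12  ]
base_hole 0.82 [110. 144.] [ 0.3777 -0.04    0.03  ]
base_hole 0.71 [107. 267.] [ 0.533  -0.1431  0.03  ]
hinge 0.75 [161. 198.] [ 0.4676 -0.0045  0.035 ]
slot_mouth 0.97 [289. 223.] [0.5434 0.1328 0.066 ]
slot_mouth 0.97 [421. 153.] [0.5218 0.308  0.066 ]
```

```bash
python3 -m inch '[{"dx":2,"dy":-4.5,"dz":0.3,"rx":0,"ry":0,"rz":7,"fingers":1},{"dx":2,"dy":-4.5,"dz":0.3,"rx":0,"ry":0,"rz":7,"fingers":1},{"dx":2,"dy":-4.5,"dz":0.3,"rx":0,"ry":0,"rz":7,"fingers":1},{"dx":2,"dy":-4.5,"dz":0.3,"rx":0,"ry":0,"rz":7,"fingers":1},{"dx":2,"dy":-4.5,"dz":0,"rx":0,"ry":0,"rz":0,"fingers":1},{"dx":2,"dy":-4,"dz":0,"rx":0,"ry":0,"rz":0,"fingers":1},{"dx":0,"dy":0,"dz":0,"rx":0,"ry":0,"rz":0,"fingers":1}]' 
python3 look.py w3.png holder base_hole hinge lid_hole
python3 - <<'E'
from h import *
L=[]
for n,px in [('scene',None),('side',None),('wrist',None)]:
    o=get_obs();p=get_image(n)
    for r in tip_of('lid_hole',p):
        a,d=ray(p,r['pixel'],o); L.append((n,r['pixel'],a,d/np.linalg.norm(d)))
for i in range(len(L)):
  for j in range(i):
    if L[i][0]==L[j][0]: continue
    A=np.stack([L[i][3],-L[j][3]],1); s=np.linalg.lstsq(A,L[j][2]-L[i][2],rcond=None)[0]
    P=L[i][2]+s[0]*L[i][3];Q=L[j][2]+s[1]*L[j][3]
    if np.linalg.norm(P-Q)<.02: print(L[i][:2],L[j][:2],((P+Q)/2).round(4),np.linalg.norm(P-Q).round(4))
E
```

```text
time: 4.58
ee_pos: [0.5943, -0.1458, 0.3152]
tcp_rot: [-0.054, 0.999, -0.0, -0.0]
wrist_force: [0.9, 0.9, -0.1]
grip_width: -0.003
gripper_force: 0.0
[ 0.59426619 -0.14581818  0.31520648] [[-0.994, -0.108, -0.0], [-0.108, 0.994, -0.001], [0.0, -0.001, -1.0]] 4.575
holder 0.97 [260. 152.] [ 0.585  -0.1419  0.    ]
holder 0.76 [357.  33.] [ 0.4071 -0.032   0.    ]
holder 0.72 [112. 220.] [ 0.7085 -0.3549  0.    ]
lid_hole 0.86 [357.   4.] [ 0.4126 -0.0725  0.12  ]
lid_hole 0.61 [ 96. 182.] [ 0.6099 -0.3095  0.12  ]
lid_hole 0.56 [258. 186.] [ 0.5961 -0.1439  0.12  ]
base_hole 0.98 [357.   5.] [ 0.3774 -0.0442  0.03  ]
base_hole 0.86 [258. 113.] [ 0.5326 -0.1499  0.03  ]
base_hole 0.64 [102. 181.] [ 0.6373 -0.3513  0.03  ]
hinge 0.94 [378.  77.] [ 0.4664 -0.0098  0.035 ]
hinge 0.88 [256. 215.] [ 0.6591 -0.1391  0.035 ]
hinge 0.79 [111. 292.] [ 0.8201 -0.3531  0.035 ]
('side', [277.0, 153.4]) ('scene', [214.6, 191.5]) [ 0.5889 -0.1442  0.1371] 0.0083
('side', [275.6, 137.4]) ('scene', [214.6, 191.5]) [ 0.6086 -0.1635  0.1695] 0.0103
('side', [275.6, 137.4]) ('scene', [171.8, 250.7]) [ 0.6419 -0.3414  0.0515] 0.0047
('wrist', [96.7, 183.9]) ('scene', [171.8, 250.7]) [ 0.6368 -0.3439  0.0507] 0.0051
('wrist', [96.7, 183.9]) ('side', [275.6, 137.4]) [ 0.6432 -0.3533  0.0399] 0.0073
('wrist', [255.8, 188.3]) ('scene', [214.6, 191.5]) [ 0.5901 -0.1455  0.1427] 0.0054
('wrist', [255.8, 188.3]) ('scene', [209.2, 173.6]) [ 0.5717 -0.1472  0.2045] 0.0048
('wrist', [255.8, 188.3]) ('side', [277.0, 153.4]) [ 0.5928 -0.1427  0.135 ] 0.0013
```

View pics/w3.png

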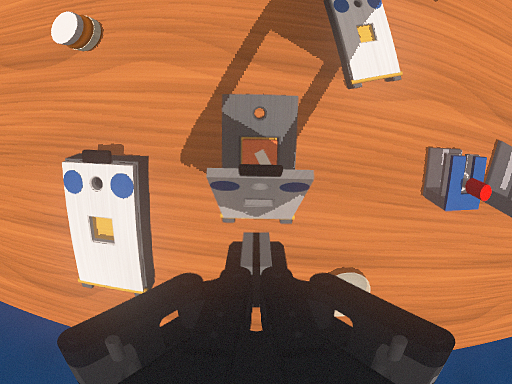

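The picture shows the middle-sized open holder with the red chip at (260,152) and its base hole at (259,113). The lid's hole is at (258,187), which puts the lid at about 0.98 rad. Shut decoys sit either side of it, and the pin is in the small dock at (480,188). Next I'll push the lid down.

```bash
python3 -m inch '[{"dx":2.2,"dy":2.2,"dz":0,"rx":0,"ry":0,"rz":0,"fingers":1},{"dx":0,"dy":0,"dz":-4,"rx":0,"ry":0,"rz":0,"fingers":1},{"dx":0,"dy":0,"dz":-4,"rx":0,"ry":0,"rz":0,"fingers":1},{"dx":0,"dy":0,"dz":-2.8,"rx":0,"ry":0,"rz":0,"fingers":1},{"dx":0,"dy":0,"dz":-1,"rx":0,"ry":0,"rz":0,"fingers":1}]' 
python3 -m inch '[{"dx":-1.5,"dy":-0.1,"dz":-1.1,"rx":0,"ry":0,"rz":0,"fingers":1},{"dx":-1.4,"dy":-0.1,"dz":-1.5,"rx":0,"ry":0,"rz":0,"fingers":1},{"dx":-1.1,"dy":-0.1,"dz":-1.8,"rx":0,"ry":0,"rz":0,"fingers":1},{"dx":-0.7,"dy":0,"dz":-2,"rx":0,"ry":0,"rz":0,"fingers":1},{"dx":-0.3,"dy":0,"dz":-1.4,"rx":0,"ry":0,"rz":0,"fingers":1},{"dx":0,"dy":0,"dz":0,"rx":0,"ry":0,"rz":0,"fingers":1}]' 
python3 - <<'E'
from h import *
save(get_image('side')['pixels'][100:230,220:360].repeat(4,0).repeat(4,1),'s2.png')
E
```

```text
time: 5.75
ee_pos: [0.6145, -0.1216, 0.1959]
tcp_rot: [-0.055, 0.998, 0.001, -0.002]
wrist_force: [-0.1, -0.6, 0.9]
grip_width: 0.0
gripper_force: 0.0
time: 6.5
ee_pos: [0.5653, -0.125, 0.1196]
tcp_rot: [-0.055, 0.998, 0.0, -0.0]
wrist_force: [-0.3, -0.5, -0.6]
grip_width: 0.001
gripper_force: 0.0
```

View pics/s2.png

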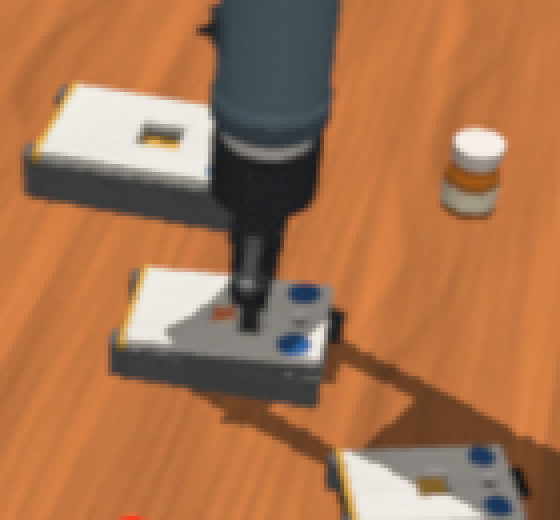

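The lid is down almost flat, with the fingertip at about (248,325) in the crop between the window and the hole. I'll push slightly further, then lift.

```bash
python3 -m inch '[{"dx":0,"dy":0,"dz":-0.3,"rx":0,"ry":0,"rz":0,"fingers":1},{"dx":0,"dy":0,"dz":-0.2,"rx":0,"ry":0,"rz":0,"fingers":1},{"dx":0,"dy":0,"dz":0,"rx":0,"ry":0,"rz":0,"fingers":1}]'
python3 -m inch '[{"dx":0,"dy":0,"dz":2,"rx":0,"ry":0,"rz":0,"fingers":1},{"dx":0,"dy":0,"dz":5,"rx":0,"ry":0,"rz":0,"fingers":1},{"dx":0,"dy":0,"dz":5,"rx":0,"ry":0,"rz":0,"fingers":0.3},{"dx":0,"dy":4,"dz":3,"rx":0,"ry":0,"rz":0,"fingers":0},{"dx":0,"dy":5,"dz":0,"rx":0,"ry":0,"rz":0,"fingers":0},{"dx":0,"dy":5,"dz":0,"rx":0,"ry":0,"rz":0,"fingers":0},{"dx":0,"dy":5,"dz":0,"rx":0,"ry":0,"rz":0,"fingers":0},{"dx":0,"dy":5,"dz":0,"rx":0,"ry":0,"rz":0,"fingers":0}]'
python3 look.py w4.png pin_grip dock slot_mouth base_hole lid_hole
python3 look.py w4b.png pin_grip slot_mouth
```

```text
time: 6.92
ee_pos: [0.566, -0.1252, 0.1154]
tcp_rot: [-0.055, 0.998, -0.0, 0.001]
wrist_force: [1.1, -0.4, 1.5]
grip_width: -0.002
gripper_force: 0.8
time: 7.92
ee_pos: [0.5649, 0.1167, 0.2649]
tcp_rot: [-0.055, 0.998, 0.0, -0.0]
wrist_force: [-0.4, -0.1, 0.4]
grip_width: 1.0
gripper_force: 0.0
[0.56491355 0.11669117 0.26485602] [[-0.994, -0.11, -0.0], [-0.11, 0.994, 0.0], [0.0, 0.0, -1.0]] 7.925
dock 0.56 [273. 182.] [0.5796 0.139  0.    ]
dock 0.41 [ 64. 164.] [ 0.5833 -0.1391  0.    ]
pin_grip 0.71 [278. 207.] [0.578  0.1376 0.091 ]
lid_hole 0.8 [ 36. 130.] [ 0.5214 -0.0826  0.12  ]
base_hole 0.95 [ 45. 131.] [ 0.5359 -0.1467  0.03  ]
slot_mouth 0.73 [500.  87.] [0.418 0.382 0.066]
slot_mouth 0.55 [273. 160.] [0.5416 0.1305 0.066 ]
[0.56527761 0.1143326  0.2647492 ] [[-0.994, -0.109, -0.001], [-0.109, 0.994, -0.001], [0.001, -0.0, -1.0]] 8.225
pin_grip 0.55 [280. 210.] [0.5803 0.1372 0.091 ]
slot_mouth 0.77 [451. 155.] [0.51   0.3186 0.066 ]
slot_mouth 0.76 [279. 158.] [0.5397 0.1331 0.066 ]
```

View pics/w4.png

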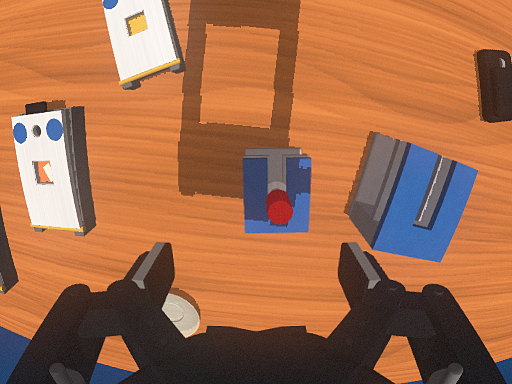

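The lid stays down at left (40,150). The small dock is at (277,190) with the red handle at (279,208) and its slot opening upward in the image, towards the robot. Next I'll grasp the pin.

```bash
python3 -m inch '[{"dx":1.3,"dy":2.3,"dz":0,"rx":0,"ry":0,"rz":1,"fingers":0},{"dx":0,"dy":0,"dz":-4,"rx":0,"ry":0,"rz":0,"fingers":0},{"dx":0,"dy":0,"dz":-4,"rx":0,"ry":0,"rz":0,"fingers":0},{"dx":0,"dy":0,"dz":-3.5,"rx":0,"ry":0,"rz":0,"fingers":0},{"dx":0,"dy":0,"dz":0,"rx":0,"ry":0,"rz":0,"fingers":0.5},{"dx":0,"dy":0,"dz":0,"rx":0,"ry":0,"rz":0,"fingers":1},{"dx":0,"dy":0,"dz":0,"rx":0,"ry":0,"rz":0,"fingers":1},{"dx":0,"dy":0,"dz":0,"rx":0,"ry":0,"rz":0,"fingers":1}]' 50
python3 look.py w5.png pin_grip slot_mouth dock
```

```text
time: 9.38
ee_pos: [0.5794, 0.1381, 0.1518]
tcp_rot: [-0.064, 0.998, -0.0, 0.002]
wrist_force: [-0.4, 0.6, 4.4]
grip_width: 0.246
gripper_force: 48.7
[0.57936381 0.13806743 0.15184425] [[-0.992, -0.127, 0.003], [-0.127, 0.992, 0.0], [-0.003, -0.0, -1.0]] 9.375
dock 0.74 [257. 193.] [0.5752 0.1388 0.    ]
dock 0.7 [426. 198.] [0.5604 0.2875 0.    ]
pin_grip 0.6 [257. 252.] [0.5764 0.1386 0.091 ]
slot_mouth 0.56 [256. 168.] [0.54   0.1337 0.066 ]
```

View pics/w5.png

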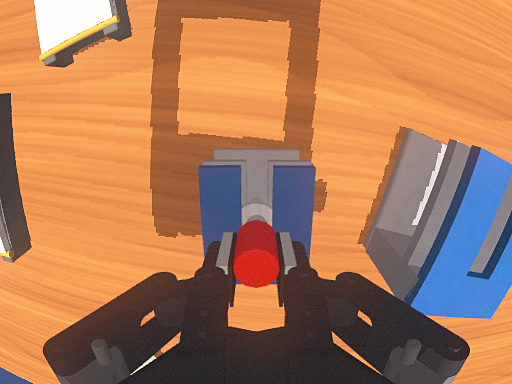

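The handle is held at (257,252), 21 mm across, and the slot runs straight up the image to its mouth at (257,165). I'll lift 2 mm and slide out along the tool's x.

```bash
python3 -m inch '[{"dx":0,"dy":0,"dz":0.2,"rx":0,"ry":0,"rz":0,"fingers":1},{"dx":-1,"dy":-0.13,"dz":0,"rx":0,"ry":0,"rz":0,"fingers":1},{"dx":-1.5,"dy":-0.19,"dz":0,"rx":0,"ry":0,"rz":0,"fingers":1}]'
python3 -m inch '[{"dx":-1.5,"dy":-0.19,"dz":0,"rx":0,"ry":0,"rz":0,"fingers":1},{"dx":-1.5,"dy":-0.19,"dz":0,"rx":0,"ry":0,"rz":0,"fingers":1},{"dx":-1.5,"dy":-0.19,"dz":0,"rx":0,"ry":0,"rz":0,"fingers":1},{"dx":-0.8,"dy":-0.1,"dz":0,"rx":0,"ry":0,"rz":0,"fingers":1},{"dx":0,"dy":0,"dz":0,"rx":0,"ry":0,"rz":0,"fingers":1}]'
python3 look.py w6.png pin_grip slot_mouth dock
```

```text
time: 9.95
ee_pos: [0.5529, 0.1348, 0.1519]
tcp_rot: [-0.064, 0.998, -0.0, 0.0]
wrist_force: [0.6, 1.0, 0.8]
grip_width: 0.242
gripper_force: 48.9
time: 10.58
ee_pos: [0.4999, 0.1281, 0.152]
tcp_rot: [-0.064, 0.998, 0.0, -0.0]
wrist_force: [-0.5, -0.8, -0.9]
grip_width: 0.24
gripper_force: 48.9
[0.49987032 0.1280833  0.15200743] [[-0.992, -0.127, -0.0], [-0.127, 0.992, 0.0], [0.0, 0.0, -1.0]] 10.575
dock 0.93 [255. 279.] [0.575  0.1373 0.    ]
dock 0.86 [406. 275.] [0.56   0.2842 0.    ]
dock 0.69 [259. 202.] [0.5021 0.1311 0.    ]
dock 0.34 [  5. 309.] [ 0.7061 -0.193   0.    ]
pin_grip 0.82 [257. 253.] [0.4978 0.1289 0.091 ]
slot_mouth 0.8 [492. 282.] [0.5276 0.3337 0.066 ]
slot_mouth 0.65 [253. 293.] [0.5417 0.1321 0.066 ]
```

```bash
python3 -m inch '[{"dx":0,"dy":0,"dz":4,"rx":0,"ry":0,"rz":0,"fingers":1},{"dx":0,"dy":-3,"dz":4,"rx":0,"ry":0,"rz":0,"fingers":1},{"dx":0.6,"dy":-5,"dz":0,"rx":0,"ry":0,"rz":0,"fingers":1},{"dx":0.7,"dy":-5,"dz":0,"rx":0,"ry":0,"rz":0,"fingers":1},{"dx":0.7,"dy":-5,"dz":0,"rx":0,"ry":0,"rz":0,"fingers":1},{"dx":0.7,"dy":-5,"dz":0,"rx":0,"ry":0,"rz":-2,"fingers":1},{"dx":0,"dy":0,"dz":0,"rx":0,"ry":0,"rz":0,"fingers":1},{"dx":0,"dy":0,"dz":0,"rx":0,"ry":0,"rz":0,"fingers":1}]'
cat > hole.py <<'E'
from h import *
import sys
o=get_obs(); R=Ro.from_quat(o['tcp_rot']).as_matrix(); print(o['ee_pos'].round(4),o['time'])
p=get_image('wrist'); save(p['pixels'],sys.argv[1])
for l,z in [('lid_hole',.049),('base_hole',.03),('hinge',.035),('pin_grip',o['ee_pos'][2]-.061),('pin_tip',o['ee_pos'][2]-.138)]:
    for r in tip_of(l,p): print(l,round(r['p'],2),np.round(r['pixel'],1),np.round(atz(p,r['pixel'],z,o),4))
# dark hole by image: expected pixel blobs
g=cv2.cvtColor(p['pixels'],cv2.COLOR_RGB2HSV)
m=((g[...,0]>105)&(g[...,0]<130)&(g[...,1]>150)&(g[...,2]>60)).astype(np.uint8)
n,lab,st,c=cv2.connectedComponentsWithStats(m)
for i in range(1,n):
    if 40<st[i,4]<2000: print('blue',c[i].round(1),st[i].tolist(),atz(p,c[i],.049,o).round(4))
E
python3 hole.py w7.png
```

```text
time: 11.78
ee_pos: [0.5273, -0.1018, 0.2316]
tcp_rot: [-0.046, 0.999, 0.0, -0.0]
wrist_force: [-0.5, 0.5, 0.0]
grip_width: 0.241
gripper_force: 49.3
[ 0.5273 -0.1018  0.2316] 11.775
lid_hole 0.69 [334.6  32.4] [ 0.3832 -0.0473  0.049 ]
lid_hole 0.56 [ 40.  256.7] [ 0.6376 -0.3546  0.049 ]
base_hole 0.96 [334.5  29.4] [ 0.3751 -0.043   0.03  ]
base_hole 0.77 [208.3 184.2] [ 0.5335 -0.1464  0.03  ]
base_hole 0.74 [439.5 229.7] [0.5633 0.1165 0.03  ]
base_hole 0.68 [ 46.9 248.1] [ 0.6356 -0.3564  0.03  ]
hinge 0.64 [360.1 130.7] [ 0.467  -0.0093  0.035 ]
hinge 0.23 [205.5 184.4] [ 0.5324 -0.1484  0.035 ]
pin_grip 0.89 [256.5 253.8] [ 0.5254 -0.1011  0.1706]
pin_tip 0.75 [256.6 200.5] [ 0.5237 -0.101   0.0936]
blue [464.3 254.3] [437, 220, 56, 66, 1756] [0.5858 0.1532 0.049 ]
blue [ 19.8 250.4] [12, 240, 18, 23, 65] [ 0.6358 -0.3906  0.049 ]
blue [ 47.8 374.7] [28, 363, 33, 21, 75] [ 0.9056 -0.4386  0.049 ]
blue [501.2 379.7] [484, 373, 28, 11, 169] [0.906  0.4659 0.049 ]
blue [  6.9 381.3] [0, 379, 17, 5, 48] [ 1.0217 -0.6108  0.049 ]
```

View pics/w7.png

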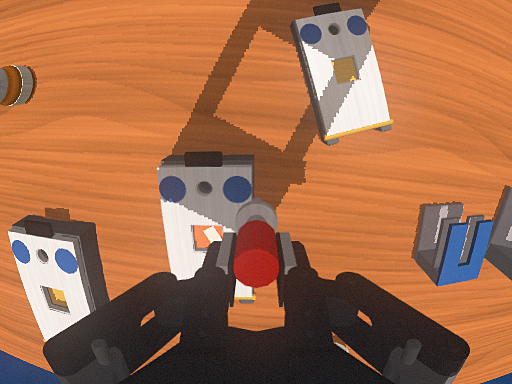

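The picture shows the lid hole at about (204,188) between the blue dots at (172,189) and (237,189). The pin hangs upright at (257,205–255). I'll refine the hole's centre from its dark blob.

```bash
cat > ref.py <<'E'
from h import *
import sys
u,v,w=map(int,sys.argv[1:4])
o=get_obs(); p=get_image('wrist'); im=p['pixels']
g=cv2.cvtColor(im,cv2.COLOR_RGB2GRAY)[v-w:v+w+1,u-w:u+w+1]
t,m=cv2.threshold(g,0,255,cv2.THRESH_BINARY_INV|cv2.THRESH_OTSU)
n,lab,st,c=cv2.connectedComponentsWithStats(m)
for i in range(1,n):
    if st[i,4]>20: 
        px=c[i]+[u-w,v-w]; print('hole',px.round(1),st[i].tolist(),atz(p,px,.048,o).round(4))
for r in tip_of('pin_tip',p)[:1]: print('tip',r['pixel'],atz(p,r['pixel'],o['ee_pos'][2]-.138,o).round(4))
print('tcp',o['ee_pos'].round(4))
E
python3 ref.py 204 188 9
```

```text
hole [203.6 186.6] [2, 2, 14, 12, 133] [ 0.5311 -0.1473  0.048 ]
tip [257.9, 201.1] [ 0.5242 -0.0992  0.094 ]
tcp [ 0.5273 -0.1008  0.232 ]
```

```bash
python3 -m inch '[{"dx":0.7,"dy":-4.7,"dz":0,"rx":0,"ry":0,"rz":0,"fingers":1},{"dx":0,"dy":0,"dz":-2,"rx":0,"ry":0,"rz":0,"fingers":1},{"dx":0,"dy":0,"dz":-0.7,"rx":0,"ry":0,"rz":0,"fingers":1},{"dx":0,"dy":0,"dz":0,"rx":0,"ry":0,"rz":0,"fingers":1}]'
python3 - <<'E'
from h import *
o=get_obs(); p=get_image('wrist'); print(o['ee_pos'].round(4))
for l,z in [('lid_hole',.048),('base_hole',.03),('pin_tip',o['ee_pos'][2]-.138)]:
    for r in tip_of(l,p): print(l,round(r['p'],2),np.round(r['pixel'],1),np.round(atz(p,r['pixel'],z,o),4))
save(cv2.resize(p['pixels'][130:270,160:350],None,fx=4,fy=4,interpolation=cv2.INTER_CUBIC),'w8.png')
E
```

```text
time: 12.68
ee_pos: [0.534, -0.1482, 0.2044]
tcp_rot: [-0.047, 0.999, 0.0, -0.001]
wrist_force: [0.3, 0.5, -1.4]
grip_width: 0.241
gripper_force: 49.5
[ 0.534  -0.1482  0.2044]
lid_hole 0.84 [256.6 197. ] [ 0.5337 -0.1471  0.048 ]
lid_hole 0.75 [391.9  27.4] [ 0.3816 -0.0523  0.048 ]
lid_hole 0.64 [ 59.5 270.5] [ 0.6375 -0.3499  0.048 ]
base_hole 0.95 [ 61.  261.6] [ 0.6383 -0.3598  0.03  ]
base_hole 0.8 [259.5 188.3] [ 0.5316 -0.1448  0.03  ]
base_hole 0.64 [389.2  26.3] [ 0.3751 -0.0469  0.03  ]
base_hole 0.27 [250.7 305.7] [ 0.6587 -0.1413  0.03  ]
pin_tip 0.62 [258.7 199.1] [ 0.5291 -0.146   0.0664]
```

View pics/w8.png

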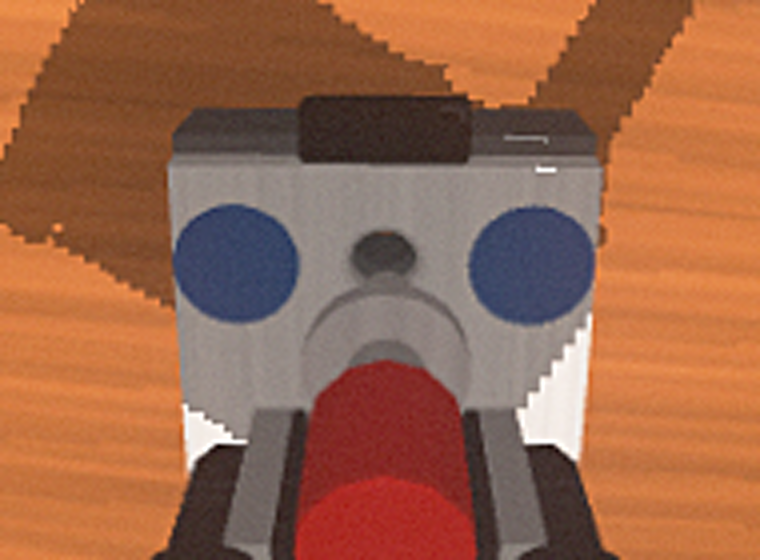

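The enlarged crop shows the hole mouth midway between the dots at crop (384,264), which is px (256.1,196.1). The pin tip is just below it at crop (386,283), px (256.5,200.7).

```bash
python3 - <<'E'
from h import *
o=get_obs(); p=get_image('wrist'); print(o['ee_pos'].round(4))
for z in (.045,.049): print('hole',z,atz(p,(256.1,196.1),z,o).round(4))
for v in (199.5,200.7,202): print('tip',v,atz(p,(256.5,v),o['ee_pos'][2]-.138,o).round(4))
E
```

```text
[ 0.5347 -0.1486  0.2057]
hole 0.045 [ 0.5355 -0.1481  0.045 ]
hole 0.049 [ 0.5342 -0.1482  0.049 ]
tip 199.5 [ 0.5306 -0.1482  0.0677]
tip 200.7 [ 0.5316 -0.1481  0.0677]
tip 202 [ 0.5326 -0.148   0.0677]
```

```bash
python3 -m inch '[{"dx":0.2,"dy":0,"dz":-0.5,"rx":0,"ry":0,"rz":0,"fingers":1},{"dx":0,"dy":0,"dz":-0.6,"rx":0,"ry":0,"rz":0,"fingers":1},{"dx":0,"dy":0,"dz":-0.6,"rx":0,"ry":0,"rz":0,"fingers":1},{"dx":0,"dy":0,"dz":-0.6,"rx":0,"ry":0,"rz":0,"fingers":1},{"dx":0,"dy":0,"dz":0,"rx":0,"ry":0,"rz":0,"fingers":1}]'
```

```text
time: 13.55
ee_pos: [0.536, -0.1487, 0.1811]
tcp_rot: [-0.046, 0.999, 0.0, -0.001]
wrist_force: [-0.2, 1.0, -1.2]
grip_width: 0.242
gripper_force: 49.5
```

```bash
python3 - <<'E'
from h import *
o=get_obs(); print(o['ee_pos'].round(4),o['wrist_force'],o['wrist_torque'])
p=get_image('wrist')
a=p['pixels'][130:270,160:350]; s=get_image('side')['pixels'][140:240,230:365]
save(np.hstack([cv2.resize(a,(400,295)),cv2.resize(s,(400,295))]),'w9.png')
E
```

```text
[ 0.536  -0.1487  0.1811] [-0.19280543  0.9977841  -1.21296359] [-0.00767202 -0.02267328  0.04741155]
```

View pics/w9.png

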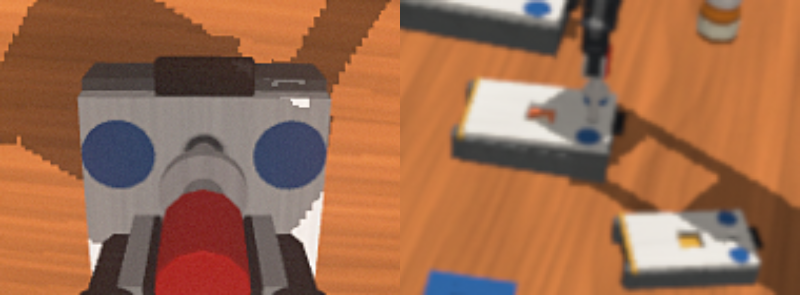

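The pin's shank is inside the lid's hole, with the dark rim at (205,143) just beyond it, and there is no contact force. I'll keep descending.

```bash
python3 -m inch '[{"dx":0,"dy":0,"dz":-0.6,"rx":0,"ry":0,"rz":0,"fingers":1},{"dx":0,"dy":0,"dz":-0.6,"rx":0,"ry":0,"rz":0,"fingers":1},{"dx":0,"dy":0,"dz":-0.5,"rx":0,"ry":0,"rz":0,"fingers":1},{"dx":0,"dy":0,"dz":0,"rx":0,"ry":0,"rz":0,"fingers":1}]'
```

```text
time: 14.15
ee_pos: [0.536, -0.1487, 0.1642]
tcp_rot: [-0.046, 0.999, 0.0, -0.001]
wrist_force: [0.1, -0.4, -1.4]
grip_width: 0.243
gripper_force: 49.5
```

Force is still near zero with the tip at about 26 mm, so it has entered the base hole.

```bash
python3 -m inch '[{"dx":0,"dy":0,"dz":-0.6,"rx":0,"ry":0,"rz":0,"fingers":1},{"dx":0,"dy":0,"dz":-0.6,"rx":0,"ry":0,"rz":0,"fingers":1},{"dx":0,"dy":0,"dz":-0.4,"rx":0,"ry":0,"rz":0,"fingers":1},{"dx":0,"dy":0,"dz":0,"rx":0,"ry":0,"rz":0,"fingers":1}]'
python3 -m inch '[{"dx":0,"dy":0,"dz":-0.3,"rx":0,"ry":0,"rz":0,"fingers":1},{"dx":0,"dy":0,"dz":-0.2,"rx":0,"ry":0,"rz":0,"fingers":1},{"dx":0,"dy":0,"dz":0,"rx":0,"ry":0,"rz":0,"fingers":1}]'
```

```text
time: 14.65
ee_pos: [0.5362, -0.1488, 0.1485]
tcp_rot: [-0.046, 0.999, 0.0, -0.0]
wrist_force: [-0.4, -0.1, -1.1]
grip_width: 0.241
gripper_force: 49.5
time: 15.02
ee_pos: [0.5363, -0.1489, 0.1438]
tcp_rot: [-0.046, 0.999, -0.0, -0.0]
wrist_force: [0.1, -1.1, 0.0]
grip_width: 0.242
gripper_force: 49.5
```

```bash
python3 -m inch '[{"dx":0,"dy":0,"dz":-0.15,"rx":0,"ry":0,"rz":0,"fingers":1},{"dx":0,"dy":0,"dz":0,"rx":0,"ry":0,"rz":0,"fingers":1}]' 80
python3 -m inch '[{"dx":0,"dy":0,"dz":-0.15,"rx":0,"ry":0,"rz":0,"fingers":1},{"dx":0,"dy":0,"dz":0,"rx":0,"ry":0,"rz":0,"fingers":1}]'
python3 -m inch '[{"dx":0,"dy":0,"dz":-0.1,"rx":0,"ry":0,"rz":0,"fingers":1},{"dx":0,"dy":0,"dz":0,"rx":0,"ry":0,"rz":0,"fingers":1}]'
```

```text
time: 15.28
ee_pos: [0.5363, -0.1489, 0.1424]
tcp_rot: [-0.046, 0.999, -0.0, -0.0]
wrist_force: [-1.7, 0.2, 1.0]
grip_width: 0.234
gripper_force: 78.1
time: 15.52
ee_pos: [0.5363, -0.1489, 0.141]
tcp_rot: [-0.046, 0.999, -0.0, -0.0]
wrist_force: [-2.1, 0.2, 3.2]
grip_width: 0.234
gripper_force: 78.5
time: 15.78
ee_pos: [0.5364, -0.1489, 0.1408]
tcp_rot: [-0.046, 0.999, -0.0, 0.0]
wrist_force: [-5.3, 1.2, 9.5]
grip_width: 0.233
gripper_force: 79.4
```

```bash
python3 -m inch '[{"dx":-0.1,"dy":0,"dz":-0.03,"rx":0,"ry":0,"rz":0,"fingers":1},{"dx":0,"dy":0,"dz":0,"rx":0,"ry":0,"rz":0,"fingers":1},{"dx":0,"dy":0,"dz":0,"rx":0,"ry":0,"rz":0,"fingers":1}]'
python3 - <<'E'
from h import *
o=get_obs(); print(o['ee_pos'].round(4),o['wrist_force'],o['gripper_force'])
p=get_image('wrist')
a=p['pixels'][130:270,160:350]; s=get_image('side')['pixels'][140:240,230:365]
save(np.hstack([cv2.resize(a,(400,295)),cv2.resize(s,(400,295))]),'w10.png')
E
```

```text
time: 16.15
ee_pos: [0.5361, -0.1489, 0.1409]
tcp_rot: [-0.046, 0.999, -0.0, 0.001]
wrist_force: [-2.1, 2.0, 10.1]
grip_width: 0.228
gripper_force: 79.4
[ 0.5361 -0.1489  0.1409] [-2.11472332  2.00959502 10.10364021] 79.37520503997803
```

View pics/w10.png

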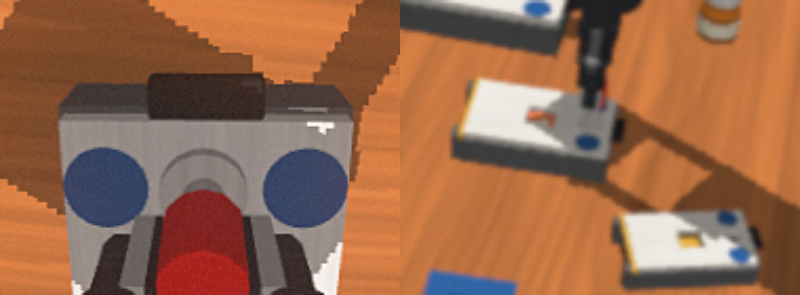

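The collar sits flush on the lid between the blue dots. The push is about 11 N against a firm stop, and the pin tip works out at about 3 mm above the base's underside. I'm handing the job in.

```bash
python3 -c "
from station import *
print(job_done()); o=get_obs(); print(o['time'],o['wrist_force'],o['gripper_force'])"
```

```text
the job is handed in; nothing more can be done
None
the job is handed in; nothing more can be done
```

The job is handed in at about 16 s with the lid pressed to its stop: the gripped pin is through the lid into the base, its collar pushing down with about 11 N. No verdict came back, and I did not re-measure the mouse, dish and jar.

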